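# Push the transport lock bar home

### The job

Before the cart is rolled away, lock the tray stack with the longer of the two T-headed bars: slide it, plain end first, a little over halfway into the square sleeve at the front of the stack and let go of it there. Then push it fully home, until its head is against the sleeve's mouth. Leave the shorter bar and the bamboo brush lying where they are.

Things in the scene. Friction and masses are not known exactly. Their poses are not given: they have to be found in the camera images.
- lock_bar: Longer of two T-headed bars lying flat, ~110 g, 230 mm long. Shank aluminium, 18 mm square, 200 mm long; head pale plastic, 44 mm wide, 30 long, 18 high, flush above and below. Origin: underside, midway along (near its balance). x along the bar to the plain end (nose, x=+115 mm), z up; head from x=-85 to -115 mm. Nose roughly towards +y of the world.
- sleeve_mouth (a point): Centre of the sleeve's mouth, 45 mm above the mat; y runs into the bore, z up. Level square bore 32 mm wide, 206 deep, closed end, fixed. Flange 56 mm square, face at y=0, stops the bar's head. A tongue 16 mm wide, top level with the bore floor (z=-16 mm), reaches out to y=-41 mm: a bar let go over halfway in rests on it. Trays 150 mm high at x 30..230, y 90..310 mm.
- short_bar: The shorter T-headed bar, same section, head and materials, but 150 mm long in all (shank 120 mm). Lies flat on the mat; origin on the underside midway along, x towards its plain end. To be left alone.
- brush: Bamboo-handled brush about 190 mm long lying on the mat, handle along its x axis. To be left alone.
There are look-alikes about, which are no part of the job. What is shaped like the lock_bar but red is not meant.

How it is judged:
By the outcome, as a careful person would: the job done as asked, in the order asked, and still so for the second after the job is handed in, with the robot touching nothing.
It also fails if it takes over 58 s, if anything falls off the work surface, if the arm or the gripper's body presses on something with over 40 N, if the wrist force passes 120 N, or if a joint passes its speed limit or range.

### The arm

A 6-joint arm with a two-finger parallel gripper is mounted at the origin on the work surface. World frame = base frame: x ahead of the robot, y to its left, z up, the work surface at z = 0. Lengths are in mm, angles in rad, forces in N, time in s.
With the tool pointing down it reaches from about 275 to 1000 mm from the base axis. Payload 8.4 kg.
Tool frame: the origin (TCP) lies midway between the tips of the shut fingers; the grasp point (between the pads) lies 19 mm behind it (r.grip_point_offset is the distance from the TCP to the grasp point, in mm); z points along the fingers, x is the direction in which the jaws open and shut, and the axes are right-handed (so a half turn about z gives the same grasp; the last joint's range is limited). The gripper opens to 85 mm and grips with 20 to 120 N. Pads are 22 mm wide; open, the fingers measure 114 mm over their backs; the gripper's body (76 mm by 85 mm) begins 54 mm behind the grasp point. The pads swing forward as they close: fully open they stand 13 mm farther back than shut.
Start: joints at [-1.175, 0.353, 1.633, -0, 1.155, -0.002], TCP at [242.118, -576.2, 231.281] pointing down, gripper open.
Joint ranges: [-2.63, 2.63], [-0.92, 2.1], [0.06, 2.66], [-1.3, 4.44], [0, 2.69], [-3.02, 3.02]. Speed limits (rad/s): [2.22, 2.22, 2.79, 3.14, 3.14, 3.14].

### API

Orientations are given as [roll, pitch, yaw] about the fixed x, y, z axes, in that order (R = Rz(yaw) Ry(pitch) Rx(roll)).
In Python, from rig import monitor, vision, sign_off, r gives the robot as it stands.
- The arm moves only by the shell command python3 -m inch 'ROWS' [FORCE]. ROWS is JSON, a list of rows, each an object with "dp": the shift along the tool's x, y, z in mm, a list of three; "angular": the turn, a rotation vector about the tool's x, y, z in rad, a list of three; "fingers": the closure in counts, from 0 (fully open) to 255 (shut). A call has 1 to 12 rows; each row is the pose to reach, as a shift and turn from the pose commanded when the call began, along the tool's axes at that moment; what a row does not reach only later rows make up. A row lasts 1/12 s, in which the tool goes at most 41.7 mm and 7.16 degrees, less where a joint would pass 70% of its speed; a pose out of reach is approached as far as the arm can. A call with a gripper value outside its range is refused whole. The fingers move at their own pace and stop on an object; FORCE is the grip in N (left out, the last holds). Time passes only in rows, so rows that repeat a pose let the fingers close. It gives the time, the measured TCP pose, the force and the opening at its end, in the units of the state.
- monitor.sense(): the state, without advancing time (a new reading comes with each control period).
- vision.grab_frame(name): name is "scene" or "side" or "wrist"; returns (picture, depth): 384x512x3 uint8, blue, green, red; 384x512 float32, mm along the optical axis (not along the pixel's ray), 0 where there is no reading.
- vision.camera_params(name): a dict with "fx", "fy", "cx", "cy" (pixels), "distortion" ([k1, k2, p1, p2, k3] as OpenCV has them; the pictures are not rectified), "R" (3x3) and "t" (3): a world point X has camera coordinates R X + t. Camera axes: x right, y down, z forward; pixel columns grow to the right and rows downward; lengths in mm; the calibration is good to about 2 mm. A picture is of the moment at which its call begins: read the wrist's pose just before it. camera_params takes no time and is no camera call; for the wrist camera it gives the pose at the moment of the call.
- sign_off(): hands the job in, once; it reports no verdict.
The state is a dict: "clock": time; "qpos": joint angles; "qvel": joint speeds; "joint_efforts": joint torques, N m; "eef_pos": TCP position; "tcp_rot": TCP orientation; "contact_force": force on the tool from outside, world axes, zero at the start; "wrist_torque": the same for the moment, N m; "opening": opening from 0.0 (shut) to 1.0 (fully open).
Only numpy, scipy, OpenCV 4.12 (cv2) and the standard library are available. Lean on these libraries where they do the work, as an engineer would, in place of code of your own. Each camera call takes 0.05 s, during which the arm holds its last target.

## Working session

There is one attempt and no reset: what is moved stays moved. The work goes in short steps, Python scripts to look and compute and a shell command to move; the robot and the scene stay as the last step left them, time stands still between calls to the robot, and variables do not carry over. Pictures are saved under pics/ and viewed, and the job is handed in when it is done.

```bash
ls; mkdir -p pics
python3 - <<'E'
from rig import monitor, vision, r
import cv2,numpy as np
print(monitor.sense()); print([a for a in dir(r) if a[0]!='_'])
for n in ("scene","side","wrist"):
    p=vision.camera_params(n); im,d=vision.grab_frame(n)
    cv2.imwrite(f"pics/{n}0.png",im); np.savez(f"pics/{n}0.npz",im=im,d=d,**{k:np.array(v) for k,v in p.items()})
    print(n,{k:np.round(np.array(v),3).tolist() for k,v in p.items()})
E
```

```text
pics
{'clock': 0.0, 'qpos': array([-1.17540343e+00,  3.53656531e-01,  1.63412191e+00,  2.83775418e-06,
        1.15520901e+00, -2.40536186e-03]), 'qvel': array([ 0.00022672,  0.00047854,  0.00052521, -0.00159066, -0.00080198,
        0.00013319]), 'joint_efforts': array([ 2.92897879e-03, -6.05237174e+01, -3.42067337e+01,  4.05879337e-04,
        9.11644165e-03,  1.83911561e-05]), 'eef_pos': array([ 241.93414591, -575.76248948,  230.56167876]), 'tcp_rot': array([-3.14158670e+00,  1.39479326e-03, -1.17299921e+00]), 'contact_force': array([-0.00863905, -0.10615018,  0.41013546]), 'wrist_torque': array([ 0.04034529, -0.0517695 , -0.02196486]), 'opening': 0.9952879804989763}
['MotionError', 'grip_point_offset']
scene {'fx': 374.938, 'fy': 374.938, 'cx': 258.796, 'cy': 188.134, 'distortion': [0.025, 0.0, 0.0, 0.0, 0.0], 'R': [[-0.114, 0.993, 0.014], [0.724, 0.093, -0.683], [-0.68, -0.067, -0.73]], 't': [231.387, -243.124, 1070.784]}
side {'fx': 483.422, 'fy': 483.422, 'cx': 250.089, 'cy': 196.1, 'distortion': [-0.161, 0.0, 0.0, 0.0, 0.0], 'R': [[-0.956, -0.295, 0.005], [-0.217, 0.693, -0.687], [0.199, -0.658, -0.727]], 't': [341.444, 240.056, 1037.404]}
wrist {'fx': 300.237, 'fy': 300.237, 'cx': 258.519, 'cy': 189.847, 'distortion': [-0.028, 0.0, 0.0, 0.0, 0.0], 'R': [[0.387, -0.922, -0.0], [-0.875, -0.368, 0.315], [-0.291, -0.122, -0.949]], 't': [-624.07, -40.801, 380.909]}
```

View pics/scene0.png

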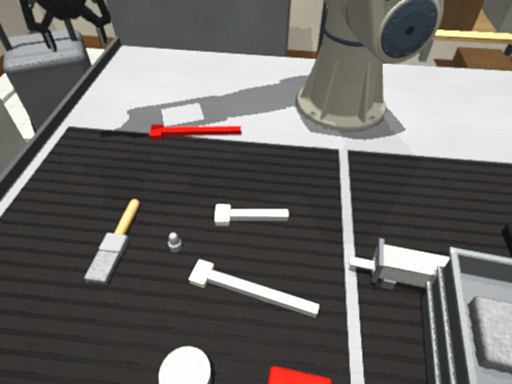

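View pics/side0.png

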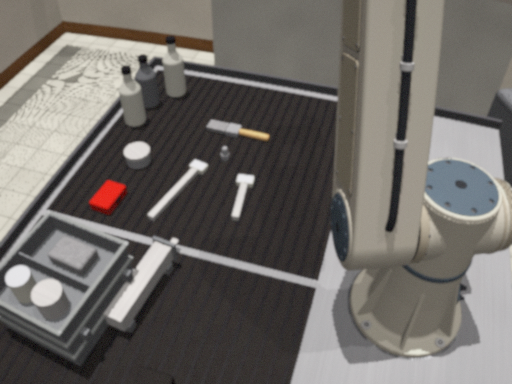

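View pics/wrist0.png

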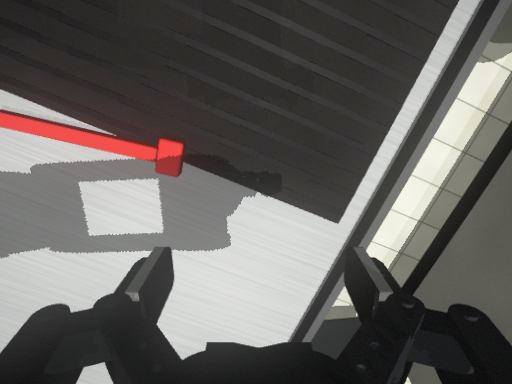

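Candidates in the scene view: the white long bar runs from its head at (203,272) to its nose at (318,308). The white short bar is at (222,214)–(288,214), and the red long bar at (155,131)–(240,130). The first fits the description, being the longer of the two and not red. I'll confirm that with a crop and measurements.

```bash
cat > h.py <<'E'
import cv2,numpy as np
def load(f):
    z=np.load(f); return {k:z[k] for k in z.files}
def grab(n,f):
    from rig import vision
    p=vision.camera_params(n); im,d=vision.grab_frame(n)
    np.savez(f"pics/{f}.npz",im=im,d=d,**{k:np.array(v) for k,v in p.items()}); cv2.imwrite(f"pics/{f}.png",im)
    return load(f"pics/{f}.npz")
def K(p): return np.array([[p['fx'],0,p['cx']],[0,p['fy'],p['cy']],[0,0,1]],float)
def rays(p,uv):
    n=cv2.undistortPoints(np.array(uv,float).reshape(-1,1,2),K(p),p['distortion']).reshape(-1,2)
    return np.c_[n,np.ones(len(n))]
def onplane(p,uv,z):
    d=rays(p,uv)@p['R']; c=-p['R'].T@p['t']
    return c+d*((z-c[2])/d[:,2])[:,None]
def bydepth(p,uv):
    uv=np.array(uv); q=rays(p,uv); dd=p['d'][uv[:,1].astype(int),uv[:,0].astype(int)]
    return (q*dd[:,None]-p['t'])@p['R']
def proj(p,X):
    return cv2.projectPoints(np.array(X,float).reshape(-1,3),cv2.Rodrigues(p['R'])[0],p['t'],K(p),p['distortion'])[0].reshape(-1,2)
E
python3 - <<'E'
from h import *
for n,box in (("scene",(170,190,340,330)),("side",(130,140,270,240))):
    p=load(f"pics/{n}0.npz"); im=p['im']
    x0,y0,x1,y1=box
    # mat height
    hsv=cv2.cvtColor(im,cv2.COLOR_BGR2HSV)
    m=((hsv[...,2]>140)&(hsv[...,1]<60)).astype(np.uint8); mm=np.zeros_like(m); mm[y0:y1,x0:x1]=m[y0:y1,x0:x1]
    cs,_=cv2.findContours(mm,0,cv2.CHAIN_APPROX_NONE)
    for c in cs:
        if cv2.contourArea(c)<150: continue
        mask=np.zeros_like(m); cv2.drawContours(mask,[c],-1,1,-1)
        v,u=np.nonzero(mask); P=bydepth(p,np.c_[u,v])
        print(n,cv2.boundingRect(c),"z pct",np.percentile(P[:,2],[5,50,95]).round(1))
        top=P[P[:,2]>P[:,2].max()*0+np.percentile(P[:,2],50)-4]
        rect=cv2.minAreaRect(top[:,:2].astype(np.float32)); print(rect)
    cr=im[y0:y1,x0:x1]; cv2.imwrite(f"pics/{n}_crop.png",cv2.resize(cr,None,fx=4,fy=4,interpolation=2))
    if n=='scene': print("mat z",bydepth(p,[[100,180],[150,330],[300,250],[300,350]])[:,2])
p=load("pics/scene0.npz");cv2.imwrite("pics/sleeve_crop.png",cv2.resize(p['im'][225:315,330:480],None,fx=5,fy=5,interpolation=2))
p=load("pics/side0.npz");cv2.imwrite("pics/sleeve_crop2.png",cv2.resize(p['im'][225:335,90:200],None,fx=5,fy=5,interpolation=2))
E
```

```text
scene (188, 259, 132, 56) z pct [-0.8 16.  18. ]
((748.422119140625, -207.61062622070312), (228.93544006347656, 318.30291748046875), 75.92212677001953)
scene (214, 204, 75, 21) z pct [-1.5 15.5 17.6]
((679.5036010742188, -199.42672729492188), (149.7992401123047, 502.17474365234375), 89.95915222167969)
mat z [ 0.72401079 -0.68053251  0.57560972 -1.11884906]
side (232, 174, 23, 44) z pct [-1.3 16.2 19.1]
((327.59234619140625, 176.2254638671875), (52.87113952636719, 931.7778930664062), 16.19091033935547)
side (148, 159, 60, 59) z pct [-0.8 16.1 19.7]
((445.9192199707031, 189.62704467773438), (156.40211486816406, 1001.5455932617188), 23.79818344116211)
side (130, 141, 20, 19) z pct [33.8 39.3 42.6]
((487.37384033203125, 171.78167724609375), (54.33677291870117, 1088.3023681640625), 32.47299575805664)
```

View pics/scene_crop.png

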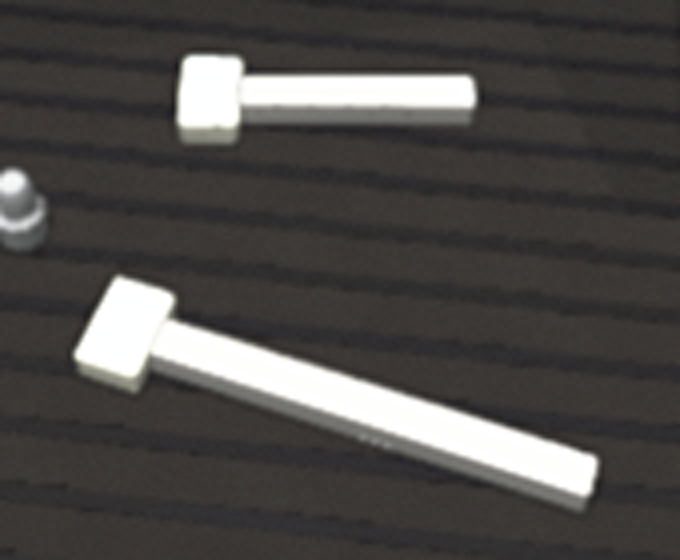

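View pics/sleeve_crop.png

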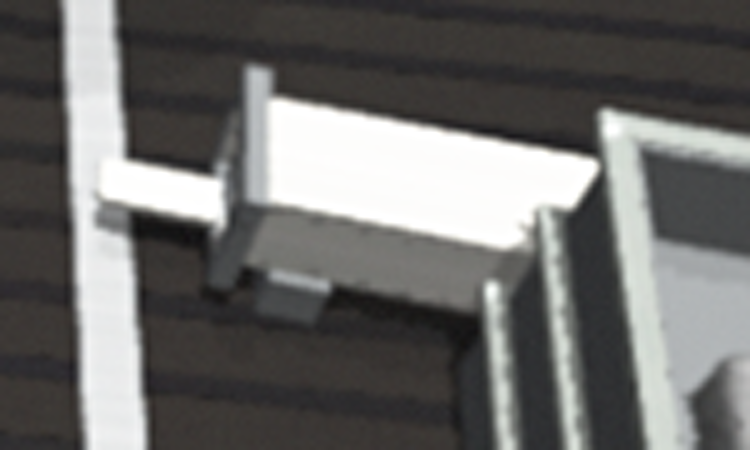

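View pics/sleeve_crop2.png

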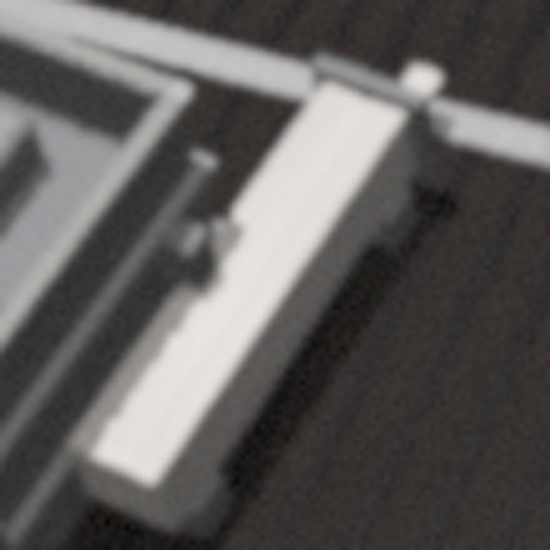

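The crop confirms it: the longer white bar's head is on the left at about (203,270) and its plain nose on the right at about (315,307). Next I'll measure the bar and the sleeve accurately.

Run:
```python
from h import *
def bar(n,box):
    p=load(f"pics/{n}0.npz"); im=p['im']; x0,y0,x1,y1=box
    v,u=np.mgrid[y0:y1,x0:x1]; uv=np.c_[u.ravel(),v.ravel()]
    uv=uv[p['d'][uv[:,1],uv[:,0]]>0]
    P=bydepth(p,uv); b=im[uv[:,1],uv[:,0]].astype(int)
    s=(P[:,2]>14)&(P[:,2]<23)&(b.min(1)>150)
    m=np.zeros(p['d'].shape,np.uint8); m[uv[s,1],uv[s,0]]=1
    k,l,st,_=cv2.connectedComponentsWithStats(m)
    for i in range(1,k):
        if st[i,4]<200: continue
        v,u=np.nonzero(l==i); Q=onplane(p,np.c_[u,v],18)
        (c,s_,a)=cv2.minAreaRect(Q[:,:2].astype(np.float32))
        box=cv2.boxPoints((c,s_,a)).round(1).tolist()
        print(n,st[i],"c",np.round(c,1),np.round(s_,1),round(a,2),box)
        # shank axis: pca trimmed
        ctr,ax=Q[:,:2].mean(0),np.linalg.svd(Q[:,:2]-Q[:,:2].mean(0),full_matrices=False)[2][0]
        if ax[1]<0: ax=-ax
        t=(Q[:,:2]-ctr)@ax; w=(Q[:,:2]-ctr)@np.array([-ax[1],ax[0]])
        print(" len",t.min(),t.max()); 
        sh=Q[(t>t.min()+40)][:,:2]; f=cv2.fitLine(sh.astype(np.float32),cv2.DIST_L2,0,.01,.01).ravel()
        dd=f[:2]*np.sign(f[1]); print(" shank dir deg",np.degrees(np.arctan2(dd[1],dd[0])),"pt",f[2:])
        t=(Q[:,:2]-f[2:])@dd; print(" nose",f[2:]+dd*t.max()," tail",f[2:]+dd*t.min()," mid",f[2:]+dd*(t.max()+t.min())/2)
bar("scene",(180,195,335,325)); bar("side",(145,155,265,225))
# sleeve
for n,box in (("scene",(335,230,480,315)),("side",(90,225,200,335))):
    p=load(f"pics/{n}0.npz"); im=p['im']; x0,y0,x1,y1=box
    v,u=np.mgrid[y0:y1,x0:x1]; uv=np.c_[u.ravel(),v.ravel()]; uv=uv[p['d'][uv[:,1],uv[:,0]]>0]
    P=bydepth(p,uv); b=im[uv[:,1],uv[:,0]].astype(int).min(1)
    for name,lo,hi,th in (("top",58,72,190),("tongue",24,34,150)):
        s=(P[:,2]>lo)&(P[:,2]<hi)&(b>th)
        m=np.zeros(p['d'].shape,np.uint8); m[uv[s,1],uv[s,0]]=1
        k,l,st,_=cv2.connectedComponentsWithStats(m)
        for i in range(1,k):
            if st[i,4]<40: continue
            sel=s&(l[uv[:,1],uv[:,0]]==i); z=np.median(P[sel,2]); Q=onplane(p,uv[sel],z if name=="top" else 29)
            c=cv2.minAreaRect(Q[:,:2].astype(np.float32)); f=cv2.fitLine(Q[:,:2].astype(np.float32),cv2.DIST_L2,0,.01,.01).ravel()
            print(n,name,st[i],"z",z.round(1),np.round(c[0],1),np.round(c[1],1),round(c[2],2),cv2.boxPoints(c).round(1).tolist(),"dir",np.degrees(np.arctan2(f[1],f[0])).round(2))
```

```text
scene [214 205  74  17 604] c [ 447.8 -198. ] [ 42.1 148.3] 7.13 [[417.70001220703125, -127.0], [436.1000061035156, -274.20001220703125], [477.8999938964844, -269.0], [459.5, -121.80000305175781]]
 len -62.28598382331535 85.98806222298201
 shank dir deg 97.16208 pt [ 445.31628 -177.54747]
 nose [ 438.64008587 -124.41714928]  tail [ 457.12973094 -271.56088712]  mid [ 447.8849084 -197.9890182]
scene [ 189  260  130   54 1412] c [ 616.3 -173.7] [227.3  43.3] 76.48 [[568.7000122070312, -279.20001220703125], [610.7999877929688, -289.29998779296875], [663.9000244140625, -68.30000305175781], [621.9000244140625, -58.20000076293945]]
 len -104.24310703754516 122.8632137658668
 shank dir deg 77.41064 pt [ 619.447   -150.45345]
 nose [639.10477229 -62.43295309]  tail [ 589.60397729 -284.08009833]  mid [ 614.35437479 -173.25652571]
side [148 160  59  57 457] c [ 611.7 -170.1] [228.3  42.2] 76.38 [[564.2999877929688, -276.0], [605.2999877929688, -286.0], [659.0999755859375, -64.0999984741211], [618.0, -54.20000076293945]]
 len -106.74837742546767 121.42668921817894
 shank dir deg 76.83562 pt [ 61
[... 546 characters left out ...]
3  245   67   30 1191] z 65.0 [554.7  98.3] [109.6  42.8] 83.92 [[527.5999755859375, 46.099998474121094], [570.0999755859375, 41.599998474121094], [581.7000122070312, 150.60000610351562], [539.2000122070312, 155.10000610351562]] dir 89.63
scene tongue [350 257  25  14 207] z 27.5 [544.4  16.3] [42.4 25.8] 84.52 [[529.5, -3.5999999046325684], [555.2000122070312, -6.0], [559.2000122070312, 36.099998474121094], [533.5999755859375, 38.599998474121094]] dir 84.89
side top [ 109  242   61   79 1250] z 65.6 [560.1 145.8] [201.8  41.9] 83.62 [[528.0999755859375, 47.900001525878906], [569.7000122070312, 43.20000076293945], [592.0999755859375, 243.8000030517578], [550.5, 248.39999389648438]] dir 85.81
```

The bar's two readings agree within 4 mm: mid about (612,-171), yaw about 77°, length 228 against a true 230, top at z≈18. The sleeve axis is about 84° and the mouth is near (548,37). I'll move above the bar's shank at bar x≈-40, then look with the wrist camera.

```bash
python3 -m inch '[{"dp":[-100,-240,30],"angular":[0,0,-0.5],"fingers":0},{"dp":[-196.5,-475,100],"angular":[0,0,-0.946],"fingers":0},{"dp":[-196.5,-475,100],"angular":[0,0,-0.946],"fingers":0},{"dp":[-196.5,-475,100],"angular":[0,0,-0.946],"fingers":0},{"dp":[-196.5,-475,100],"angular":[0,0,-0.946],"fingers":0},{"dp":[-196.5,-475,100],"angular":[0,0,-0.946],"fingers":0},{"dp":[-196.5,-475,100],"angular":[0,0,-0.946],"fingers":0},{"dp":[-196.5,-475,100],"angular":[0,0,-0.946],"fingers":0},{"dp":[-196.5,-475,100],"angular":[0,0,-0.946],"fingers":0},{"dp":[-196.5,-475,100],"angular":[0,0,-0.946],"fingers":0},{"dp":[-196.5,-475,100],"angular":[0,0,-0.946],"fingers":0},{"dp":[-196.5,-475,100],"angular":[0,0,-0.946],"fingers":0}]' 60
```

```text
clock: 1.15
eef_pos: [588.5, -225.8, 135.4]
tcp_rot: [3.142, 0.0, -0.227]
contact_force: [0.9, -1.2, 0.3]
opening: 1.005
```

```bash
python3 -m inch '[{"dp":[0,0,0],"angular":[0,0,0],"fingers":0},{"dp":[0,0,0],"angular":[0,0,0],"fingers":0},{"dp":[0,0,0],"angular":[0,0,0],"fingers":0},{"dp":[0,0,0],"angular":[0,0,0],"fingers":0}]'
python3 - <<'E'
from h import *
from rig import monitor
print(monitor.sense()['eef_pos'])
p=grab("wrist","w1")
v,u=np.mgrid[0:384,0:512]; uv=np.c_[u.ravel(),v.ravel()]; uv=uv[p['d'][uv[:,1],uv[:,0]]>0]
P=bydepth(p,uv); b=p['im'][uv[:,1],uv[:,0]].astype(int).min(1)
for nm,lo,hi,th in (("bar",14,23,120),("tongue",25,34,110),("top",58,72,120)):
    s=(P[:,2]>lo)&(P[:,2]<hi)&(b>th); m=np.zeros(p['d'].shape,np.uint8); m[uv[s,1],uv[s,0]]=1
    k,l,st,_=cv2.connectedComponentsWithStats(m)
    for i in range(1,k):
        if st[i,4]<200: continue
        sel=s&(l[uv[:,1],uv[:,0]]==i); z=np.median(P[sel,2]); Q=onplane(p,uv[sel],{"bar":18,"tongue":29,"top":z}[nm])[:,:2].astype(np.float32)
        c=cv2.minAreaRect(Q); f=cv2.fitLine(Q,cv2.DIST_L2,0,.01,.01).ravel()
        print(nm,st[i],"z",z.round(1),np.round(c[0],1),np.round(c[1],1),round(c[2],2),cv2.boxPoints(c).round(1).tolist(),"dir",np.degrees(np.arctan2(f[1],f[0])).round(2))
E
```

```text
clock: 1.48
eef_pos: [586.8, -228.3, 136.0]
tcp_rot: [3.141, 0.0, -0.228]
contact_force: [0.1, -0.1, -0.2]
opening: 1.001
[ 586.77978804 -228.32428502  136.03528634]
bar [ 250    0   45  238 5471] z 19.0 [ 610.1 -185.5] [201.5  42.6] 76.94 [[566.5999755859375, -278.79998779296875], [608.0999755859375, -288.3999938964844], [653.5999755859375, -92.0999984741211], [612.0999755859375, -82.5]] dir 77.34
bar [  50  106  107  154 3559] z 19.0 [ 444.4 -197.6] [ 44.3 148.9] 6.9 [[413.5, -126.30000305175781], [431.3999938964844, -274.20001220703125], [475.3999938964844, -268.8999938964844], [457.5, -121.0]] dir -82.88
```

View pics/w1.png

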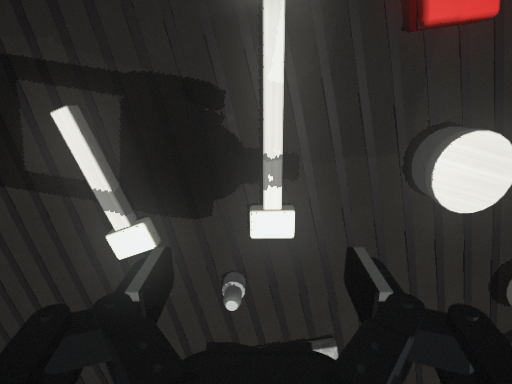

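The wrist view shows the long bar vertical near column 273 with its head at (272,222), the short bar to the left at (95,180), and the small knob at (233,290), clear of the fingers. The wrist estimate of the bar's mid is (613,-171.5) at 77.1°, which agrees with the other cameras. I'll descend and grip.

```bash
python3 -m inch '[{"dp":[13,-19,30],"angular":[0,0,-0.003],"fingers":0},{"dp":[13,-19,60],"angular":[0,0,-0.003],"fingers":0},{"dp":[13,-19,90],"angular":[0,0,-0.003],"fingers":0},{"dp":[13,-19,110],"angular":[0,0,-0.003],"fingers":0},{"dp":[13,-19,120],"angular":[0,0,-0.003],"fingers":0},{"dp":[13,-19,120],"angular":[0,0,-0.003],"fingers":0},{"dp":[13,-19,120],"angular":[0,0,-0.003],"fingers":0}]' 60
```

```text
clock: 2.12
eef_pos: [604.3, -212.9, 16.5]
tcp_rot: [3.142, -0.0, -0.225]
contact_force: [-0.0, -0.7, -0.1]
opening: 1.001
```

```bash
python3 -m inch '[{"dp":[0,0,6],"angular":[0,0,0],"fingers":0},{"dp":[0,0,11],"angular":[0,0,0],"fingers":0},{"dp":[0,0,11],"angular":[0,0,0],"fingers":60},{"dp":[0,0,11],"angular":[0,0,0],"fingers":140},{"dp":[0,0,11],"angular":[0,0,0],"fingers":255},{"dp":[0,0,11],"angular":[0,0,0],"fingers":255},{"dp":[0,0,11],"angular":[0,0,0],"fingers":255},{"dp":[0,0,11],"angular":[0,0,0],"fingers":255},{"dp":[0,0,11],"angular":[0,0,0],"fingers":255},{"dp":[0,0,11],"angular":[0,0,0],"fingers":255},{"dp":[0,0,11],"angular":[0,0,0],"fingers":255},{"dp":[0,0,11],"angular":[0,0,0],"fingers":255}]' 60
```

```text
clock: 3.12
eef_pos: [604.8, -212.1, 5.5]
tcp_rot: [3.142, -0.001, -0.224]
contact_force: [-0.3, -0.6, 6.2]
opening: 0.188
```

Opening 0.19 × 85 ≈ 16–18 mm, so the shank is held. I'll lift and look with all the cameras.

```bash
python3 -m inch '[{"dp":[0,0,-10],"angular":[0,0,0],"fingers":255},{"dp":[0,0,-30],"angular":[0,0,0],"fingers":255},{"dp":[0,0,-60],"angular":[0,0,0],"fingers":255},{"dp":[0,0,-80],"angular":[0,0,0],"fingers":255},{"dp":[0,0,-80],"angular":[0,0,0],"fingers":255},{"dp":[0,0,-80],"angular":[0,0,0],"fingers":255},{"dp":[0,0,-80],"angular":[0,0,0],"fingers":255}]'
python3 - <<'E'
from h import *
for n in ("wrist","scene","side"): grab(n,n+"2")
a=load("pics/scene2.npz")['im'][150:342,170:426];b=load("pics/side2.npz")['im'][120:312,90:346]
cv2.imwrite("pics/both2.png",cv2.resize(np.vstack([a,b]),None,fx=1.5,fy=1.5,interpolation=2))
E
```

```text
clock: 3.7
eef_pos: [603.8, -211.8, 84.5]
tcp_rot: [-3.142, 0.001, -0.224]
contact_force: [-0.6, -1.0, -0.1]
opening: 0.191
```

View pics/both2.png

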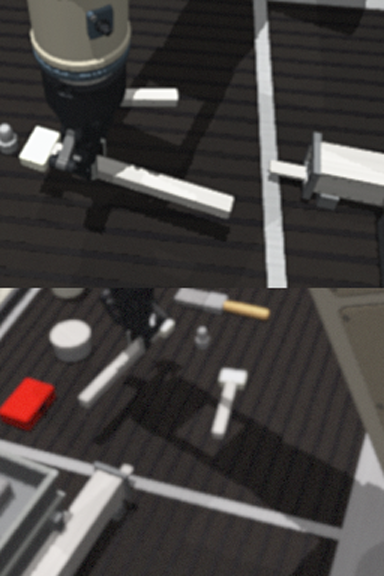

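View pics/wrist2.png

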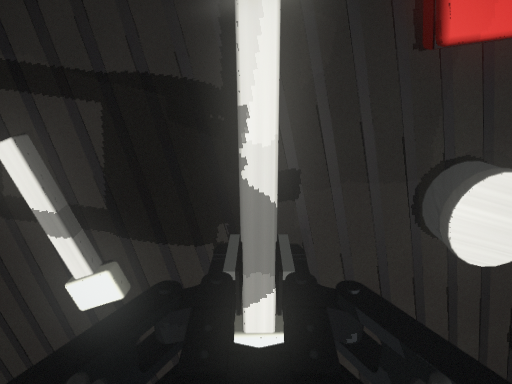

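The bar is held level between the pads and runs from the pads near (258,260) up the picture. I'll measure its height along its length for droop, and its offset from the TCP.

Run:
```python
from h import *
yaw=-.224; T=np.array([603.8,-211.8,84.5]); ax=np.array([np.cos(yaw+np.pi/2),np.sin(yaw+np.pi/2)]); rt=np.array([np.cos(yaw),np.sin(yaw)])
for n in ("wrist","scene","side"):
    p=load(f"pics/{n}2.npz")
    v,u=np.mgrid[0:384,0:512]; uv=np.c_[u.ravel(),v.ravel()]; uv=uv[p['d'][uv[:,1],uv[:,0]]>0]
    P=bydepth(p,uv); a=(P[:,:2]-T[:2])@ax; w=(P[:,:2]-T[:2])@rt; b=p['im'][uv[:,1],uv[:,0]].astype(int).min(1)
    s=(P[:,2]>88)&(P[:,2]<112)&(abs(w)<28)&(a>-100)&(a<190)&(b>60)
    print(n,s.sum(),"along",a[s].min().round(1),a[s].max().round(1))
    for lo in range(-80,180,20):
        q=s&(a>=lo)&(a<lo+20)
        if q.sum()>15: print(lo,"z med",np.median(P[q,2]).round(1),np.percentile(P[q,2],90).round(1),"w",np.percentile(w[q],[5,95]).round(1))
```

```text
wrist 14320 along -54.1 115.0
-60 z med 97.7 98.6 w [-12.5  12.6]
-40 z med 98.2 98.9 w [-8.   8.2]
-20 z med 98.1 98.8 w [-7.4  7.5]
0 z med 98.1 104.9 w [-12.7  12.8]
20 z med 97.9 98.7 w [-8.1  7.9]
40 z med 97.9 98.7 w [-8.2  7.8]
60 z med 97.8 98.7 w [-8.3  7.7]
80 z med 97.8 98.7 w [-8.4  7.6]
100 z med 97.7 98.6 w [-8.5  7.7]
scene 1581 along -74.9 153.9
-80 z med 94.3 95.5 w [-17.7  22.1]
-60 z med 94.2 95.6 w [-17.1  22.2]
0 z med 94.5 103.8 w [-7.2 15.2]
20 z med 94.3 95.4 w [-6.3  9.6]
40 z med 94.3 95.3 w [-7.1  9.4]
60 z med 94.3 95.5 w [-6.7  9.5]
80 z med 94.4 95.5 w [-6.9  9.5]
100 z med 94.3 95.7 w [-7.1  9.1]
120 z med 94.4 95.6 w [-7.2  9. ]
140 z med 94.4 95.6 w [-6.9  8.8]
side 483 along -74.4 157.5
-80 z med 94.4 97.8 w [-22.8  15.9]
-60 z med 94.2 96.1 w [-24.3   7. ]
0 z med 96.0 106.6 w [-16.4  12.7]
20 z med 94.0 96.3 w [-10.8   7.2]
40 z med 94.4 96.4 w [-10.8   5.4]
60 z med 94.8 96.2 w [-11.2   5.9]
80 z med 94.5 96.9 w [-10.3   5.8]
100 z med 94.4 96.6 w [-11.    4.8]
120 z med 94.4 96.6 w [-10.8   6.6]
140 z med 93.6 96.4 w [-11.1   5.9]
```

The bar is level and centred, and its nose is about 157 mm ahead of the TCP, as planned. Now I'll refine the mouth pose by overlaying the predicted sleeve corner points on both fixed views.

```bash
cat > ov.py <<'E'
from h import *
def ov(M,yaw,out,src=("scene0","side0"),extra=None):
    y=np.array([-np.sin(yaw),np.cos(yaw),0]);x=np.array([np.cos(yaw),np.sin(yaw),0]);z=np.array([0,0,1.]);M=np.array(M)
    pts=[(-28,0,28),(28,0,28),(-28,0,-28),(28,0,-28),(-8,-41,-16),(8,-41,-16),(-8,0,-16),(8,0,-16),(-21,206,21),(21,206,21)]
    X=[M+a*x+b*y+c*z for a,b,c in pts]; ims=[]
    for s,(x0,y0) in zip(src,((340,225),(90,215))):
        p=load(f"pics/{s}.npz"); S=6; w,h=(120,80)if 'scene' in s else (120,120)
        c=cv2.resize(p['im'][y0:y0+h,x0:x0+w],None,fx=S,fy=S,interpolation=2)
        for i,q in enumerate(proj(p,X)):
            o=((q-[x0,y0]+.5)*S).astype(int); cv2.drawMarker(c,tuple(int(k) for k in o),(0,0,255) if i<4 else (0,200,0) if i<8 else (255,0,0),cv2.MARKER_CROSS,14,1)
        cv2.imwrite(f"pics/{out}_{s}.png",c if h<100 else c[:600])
E
python3 -c "
from ov import *
ov([548.2,38,45],-.106,'ovA')"
```

```text
(no output)
```

View pics/ovA_scene0.png

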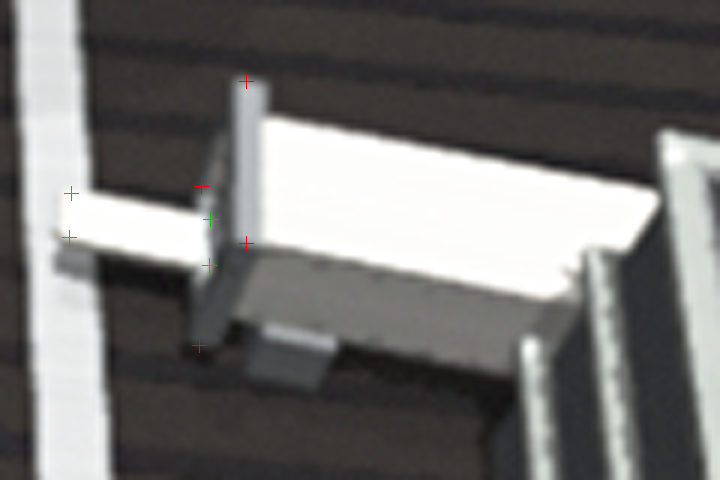

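View pics/ovA_side0.png

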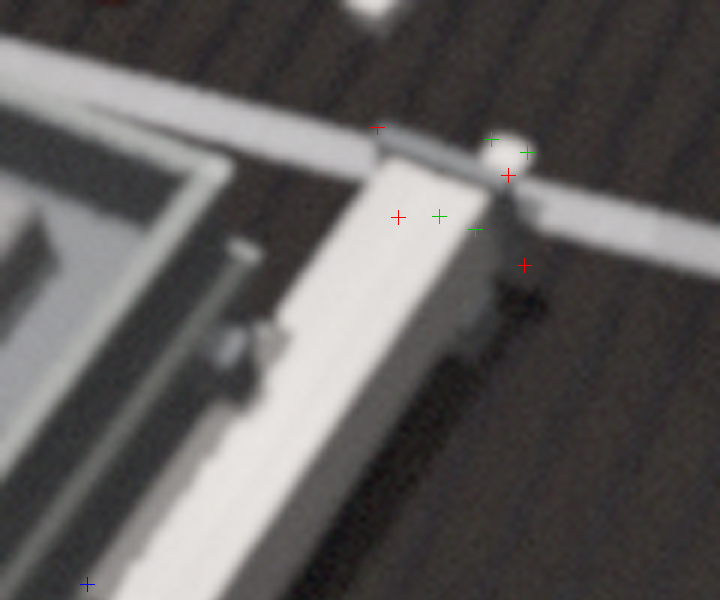

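In the scene view the flange corners sit about 1.3 px left of the prediction (3 mm in y); the side view matches. After removing each camera's bias as seen on the bar, the mouth is about (548.3, 36.5), yaw -0.106. I'll go to the pre-insert pose, with the nose about 15 mm short of the tongue.

```bash
python3 -m inch '[{"dp":[-15,-3,5],"angular":[0,0,-0.03],"fingers":255},{"dp":[-40,-9,15],"angular":[0,0,-0.07],"fingers":255},{"dp":[-65,-15,28],"angular":[0,0,-0.118],"fingers":255},{"dp":[-80,-18,38],"angular":[0,0,-0.118],"fingers":255},{"dp":[-84,-18,43],"angular":[0,0,-0.118],"fingers":255},{"dp":[-84,-18,43],"angular":[0,0,-0.118],"fingers":255},{"dp":[-84,-18,43],"angular":[0,0,-0.118],"fingers":255},{"dp":[-84,-18,43],"angular":[0,0,-0.118],"fingers":255}]'
python3 - <<'E'
from ov import *
for n in ("scene","side"): grab(n,n+"3")
for n,(x0,y0,w,h) in (("scene",(240,205,160,110)),("side",(90,130,160,140))):
    p=load(f"pics/{n}3.npz"); S=5 if n=="scene" else 4
    cv2.imwrite(f"pics/pre_{n}.png",cv2.resize(p['im'][y0:y0+h,x0:x0+w],None,fx=S,fy=S,interpolation=2))
E
```

```text
clock: 4.52
eef_pos: [528.4, -176.6, 42.5]
tcp_rot: [3.141, -0.002, -0.106]
contact_force: [-0.1, -0.4, -1.2]
opening: 0.192
```

View pics/pre_scene.png

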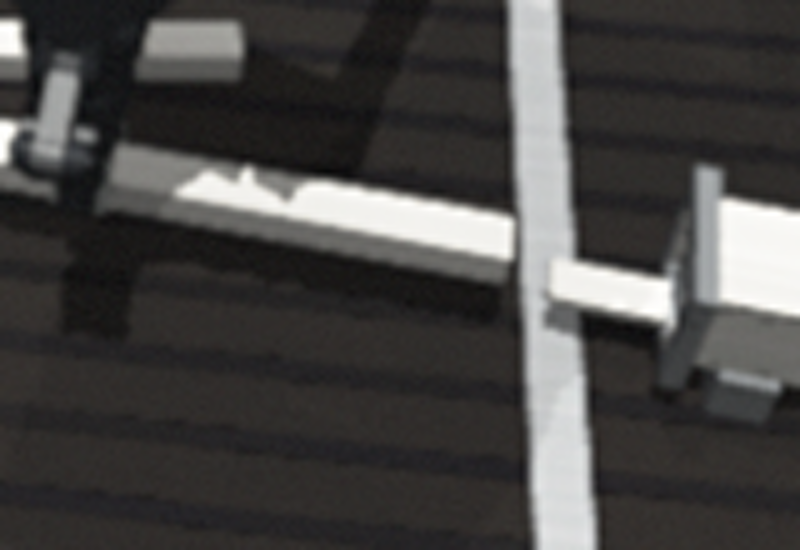

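View pics/pre_side.png

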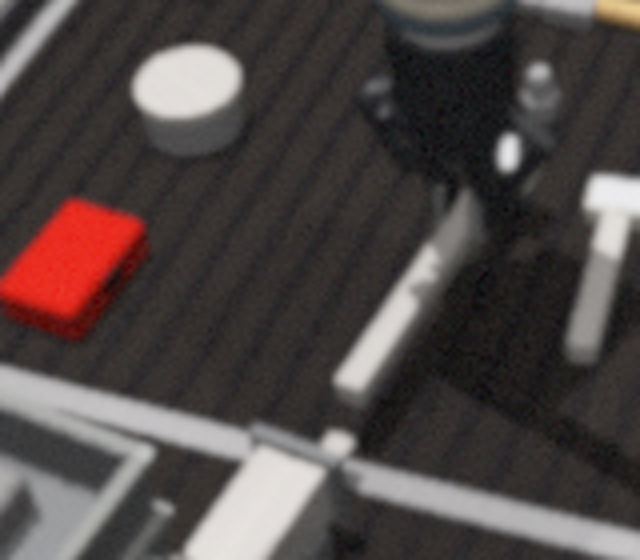

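Run:
```python
from h import *
yaw=-.106;y=np.array([-np.sin(yaw),np.cos(yaw)]);x=np.array([np.cos(yaw),np.sin(yaw)])
T=np.array([528.4,-176.6]); M=np.array([548.3,36.5])
def f(n,o,S,pts,z):
    p=load(f"pics/{n}3.npz"); P=onplane(p,np.array(pts)/S+o-.5*0,z)[:,:2]; m=P.mean(0)
    print(n,z,P.round(1).tolist(),"mid",m.round(1),"in mouth frame x,y",((m-M)@x).round(1),((m-M)@y).round(1))
f("scene",(240,205),5,[(515,215),(512,262)],55); f("scene",(240,205),5,[(553,258),(549,297)],29)
f("side",(90,130),4,[(335,381),(370,394)],55); f("side",(90,130),4,[(328,430),(356,438)],29)
print("TCP in mouth",(T-M)@x,(T-M)@y)
```

```text
scene 55 [[537.1, -21.8], [556.9, -23.7]] mid [547.  -22.7] in mouth frame x,y 5.0 -59.0
scene 29 [[535.9, -3.5], [552.7, -5.8]] mid [544.3  -4.7] in mouth frame x,y 0.4 -41.4
side 55 [[550.2, -21.3], [526.9, -18.4]] mid [538.6 -19.8] in mouth frame x,y -3.7 -57.0
side 29 [[550.7, -4.6], [532.7, -4.1]] mid [541.7  -4.4] in mouth frame x,y -2.2 -41.3
TCP in mouth 2.7580163988497772 -214.00937677013985
```

Relative to the tongue, the nose reads +4.6 mm (scene) and -1.5 mm (side), with FK giving +2.8. I'll correct by -2 mm and enter with the nose about 15 mm past the mouth, then check force and view.

```bash
python3 -m inch '[{"dp":[-2,0,1],"angular":[0,0,0],"fingers":255},{"dp":[-2,-10,1],"angular":[0,0,0],"fingers":255},{"dp":[-2,-22,1],"angular":[0,0,0],"fingers":255},{"dp":[-2,-34,1],"angular":[0,0,0],"fingers":255},{"dp":[-2,-44,1],"angular":[0,0,0],"fingers":255},{"dp":[-2,-52,1],"angular":[0,0,0],"fingers":255},{"dp":[-2,-60,1],"angular":[0,0,0],"fingers":255},{"dp":[-2,-66,1],"angular":[0,0,0],"fingers":255},{"dp":[-2,-72,1],"angular":[0,0,0],"fingers":255},{"dp":[-2,-72,1],"angular":[0,0,0],"fingers":255},{"dp":[-2,-72,1],"angular":[0,0,0],"fingers":255}]'
python3 - <<'E'
from h import *
for n in ("scene","side"): grab(n,n+"4")
a=cv2.resize(load("pics/scene4.npz")['im'][210:300,280:400],None,fx=5,fy=5,interpolation=2)
cv2.imwrite("pics/in4s.png",a)
b=cv2.resize(load("pics/side4.npz")['im'][180:270,110:230],None,fx=5,fy=5,interpolation=2)
cv2.imwrite("pics/in4d.png",b)
E
```

```text
clock: 5.53
eef_pos: [532.2, -103.8, 41.0]
tcp_rot: [3.142, 0.0, -0.105]
contact_force: [0.5, -0.6, -1.0]
opening: 0.189
```

View pics/in4s.png

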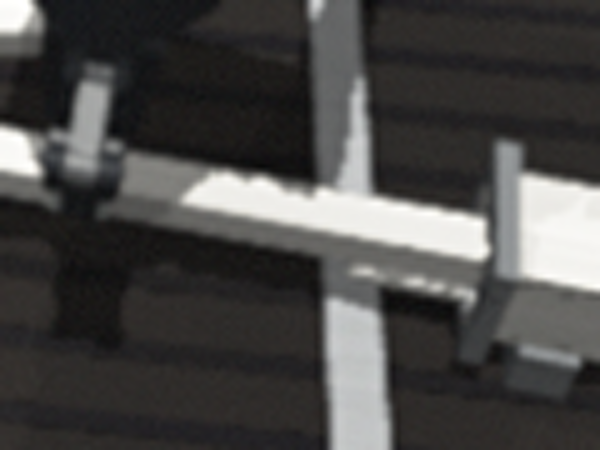

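View pics/in4d.png

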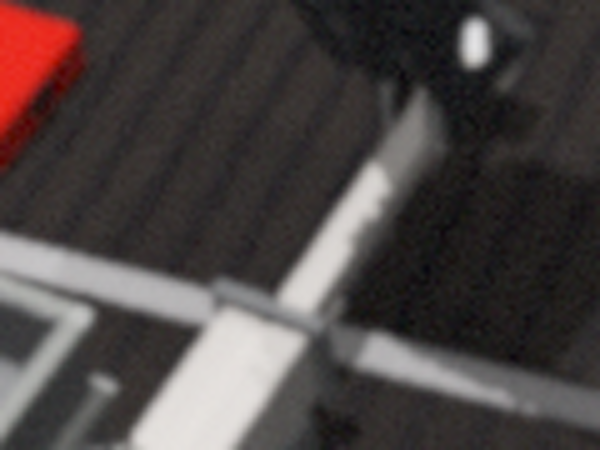

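The nose is inside the mouth: in the scene view the bar enters at about (490,245) of the crop, in front of the flange's bore, and the force is about 1 N. I'll carry on to about 128 mm depth.

```bash
python3 -m inch '[{"dp":[0,-10,0],"angular":[0,0,0],"fingers":255},{"dp":[0,-22,0],"angular":[0,0,0],"fingers":255},{"dp":[0,-36,0],"angular":[0,0,0],"fingers":255},{"dp":[0,-50,0],"angular":[0,0,0],"fingers":255},{"dp":[0,-64,0],"angular":[0,0,0],"fingers":255},{"dp":[0,-76,0],"angular":[0,0,0],"fingers":255},{"dp":[0,-88,0],"angular":[0,0,0],"fingers":255},{"dp":[0,-98,0],"angular":[0,0,0],"fingers":255},{"dp":[0,-106,0],"angular":[0,0,0],"fingers":255},{"dp":[0,-112,0],"angular":[0,0,0],"fingers":255},{"dp":[0,-112,0],"angular":[0,0,0],"fingers":255},{"dp":[0,-112,0],"angular":[0,0,0],"fingers":255}]'
```

```text
clock: 6.63
eef_pos: [544.0, 7.5, 41.0]
tcp_rot: [3.141, -0.0, -0.105]
contact_force: [-0.2, -0.9, -0.8]
opening: 0.191
```

No contact so far. I'll lower towards the floor.

```bash
python3 -m inch '[{"dp":[0,0,2],"angular":[0,0,0],"fingers":255},{"dp":[0,0,4],"angular":[0,0,0],"fingers":255},{"dp":[0,0,4],"angular":[0,0,0],"fingers":255},{"dp":[0,0,4],"angular":[0,0,0],"fingers":255}]'
python3 -m inch '[{"dp":[0,0,1],"angular":[0,0,0],"fingers":255},{"dp":[0,0,1.5],"angular":[0,0,0],"fingers":255},{"dp":[0,0,1.5],"angular":[0,0,0],"fingers":255}]'
python3 - <<'E'
from h import *
for n in ("scene","side"): grab(n,n+"5")
a=cv2.resize(load("pics/scene5.npz")['im'][180:300,300:460],None,fx=5,fy=5,interpolation=2)
cv2.imwrite("pics/in5s.png",a)
E
```

```text
clock: 6.97
eef_pos: [543.8, 7.0, 36.8]
tcp_rot: [3.142, 0.0, -0.107]
contact_force: [0.6, 0.7, -0.6]
opening: 0.192
clock: 7.22
eef_pos: [543.9, 7.3, 35.4]
tcp_rot: [3.142, 0.0, -0.106]
contact_force: [-0.1, -0.4, -1.7]
opening: 0.187
```

View pics/in5s.png

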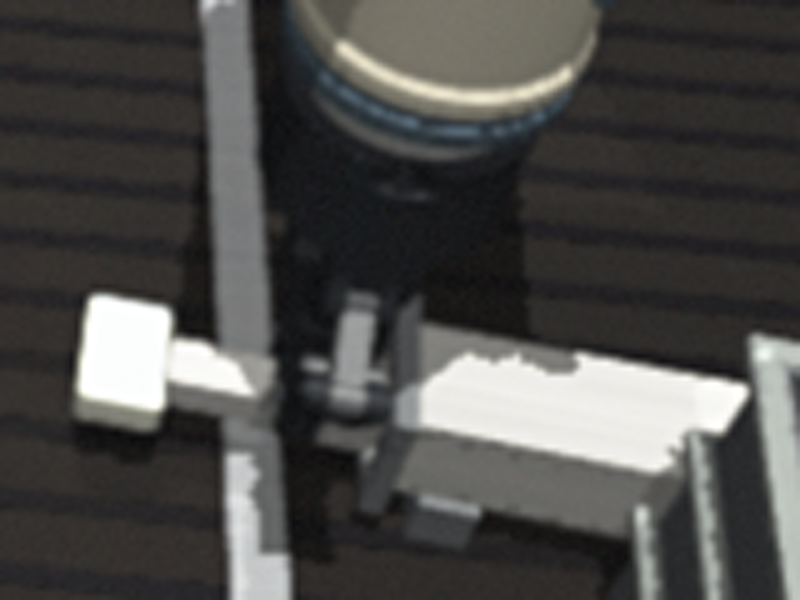

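The bar is more than halfway in, with the head outside at crop (125,360), and its underside is about 1 mm above the floor. I'll let go and rise clear.

```bash
python3 -m inch '[{"dp":[0,0,0.5],"angular":[0,0,0],"fingers":190},{"dp":[0,0,0.5],"angular":[0,0,0],"fingers":150},{"dp":[0,0,0.5],"angular":[0,0,0],"fingers":110},{"dp":[0,0,0.5],"angular":[0,0,0],"fingers":80},{"dp":[0,0,0.5],"angular":[0,0,0],"fingers":80},{"dp":[0,0,0.5],"angular":[0,0,0],"fingers":80},{"dp":[0,0,0.5],"angular":[0,0,0],"fingers":80},{"dp":[0,0,0.5],"angular":[0,0,0],"fingers":80}]'
python3 -m inch '[{"dp":[0,0,-5],"angular":[0,0,0],"fingers":80},{"dp":[0,0,-15],"angular":[0,0,0],"fingers":80},{"dp":[0,0,-35],"angular":[0,0,0],"fingers":80},{"dp":[0,0,-60],"angular":[0,0,0],"fingers":80},{"dp":[0,10,-80],"angular":[0,0,0],"fingers":80},{"dp":[0,40,-80],"angular":[0,0,0],"fingers":80},{"dp":[0,75,-80],"angular":[0,0,0],"fingers":80},{"dp":[0,105,-80],"angular":[0,0,0],"fingers":160},{"dp":[0,120,-80],"angular":[0,0,0],"fingers":255},{"dp":[0,120,-80],"angular":[0,0,0],"fingers":255},{"dp":[0,120,-80],"angular":[0,0,0],"fingers":255},{"dp":[0,120,-80],"angular":[0,0,0],"fingers":255}]'
python3 - <<'E'
from h import *
for n in ("scene","side","wrist"): grab(n,n+"6")
a=cv2.resize(load("pics/scene6.npz")['im'][200:300,290:450],None,fx=4,fy=4,interpolation=2)
b=cv2.resize(load("pics/side6.npz")['im'][180:300,90:250],None,fx=4,fy=4,interpolation=2)[:600-0]
cv2.imwrite("pics/in6s.png",a);cv2.imwrite("pics/in6d.png",b)
E
```

```text
clock: 7.98
eef_pos: [544.0, 7.3, 35.0]
tcp_rot: [3.142, 0.0, -0.106]
contact_force: [-0.5, 0.8, -0.1]
opening: 0.687
clock: 8.98
eef_pos: [531.4, -111.4, 115.5]
tcp_rot: [-3.141, -0.0, -0.106]
contact_force: [-0.2, 0.4, 0.5]
opening: 0.003
```

View pics/in6s.png

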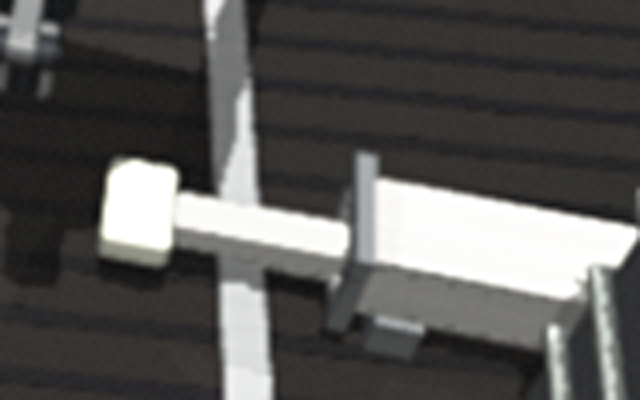

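View pics/wrist6.png

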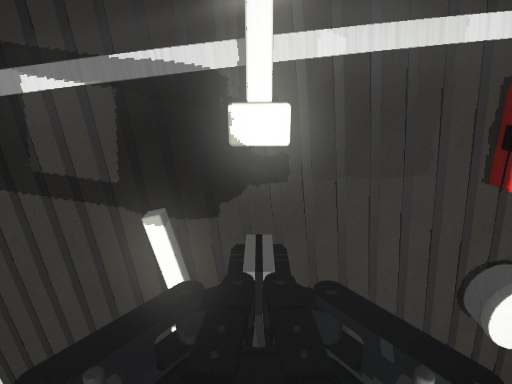

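The bar rests level on the tongue and in line with the sleeve, its head at wrist pixel (259,124) centred ahead of the shut fingers. I'll descend behind the head and push.

```bash
python3 - <<'E'
from h import *
p=load("pics/wrist6.npz"); v,u=np.mgrid[90:160,215:305]; uv=np.c_[u.ravel(),v.ravel()]; uv=uv[p['d'][uv[:,1],uv[:,0]]>0]
P=bydepth(p,uv); s=(P[:,2]>40)&(P[:,2]<55); M=np.array([548.3,36.5]);yaw=-.106
y=np.array([-np.sin(yaw),np.cos(yaw)]);x=np.array([np.cos(yaw),np.sin(yaw)])
a=(P[s,:2]-M)@y; w=(P[s,:2]-M)@x; h=a<np.percentile(a,1)+25
print("top z",np.median(P[s,2]),"head back y",np.percentile(a,1),"x range",np.percentile(w[h],[1,99]), "TCP",(np.array([531.4,-111.4])-M)@x,(np.array([531.4,-111.4])-M)@y)
E
python3 -m inch '[{"dp":[0,0,20],"angular":[0,0,0],"fingers":255},{"dp":[0,0,45],"angular":[0,0,0],"fingers":255},{"dp":[0,0,65],"angular":[0,0,0],"fingers":255},{"dp":[0,0,81],"angular":[0,0,0],"fingers":255},{"dp":[0,0,81],"angular":[0,0,0],"fingers":255},{"dp":[0,0,81],"angular":[0,0,0],"fingers":255}]'
```

```text
top z 47.858302425942384 head back y -104.0065798033187 x range [-22.22844457  20.5552758 ] TCP -1.1570867213116347 -148.8579226991945
clock: 9.63
eef_pos: [530.8, -111.2, 33.5]
tcp_rot: [-3.141, 0.002, -0.105]
contact_force: [0.1, 0.3, 1.0]
opening: 0.0
```

The head is centred at x=-0.8 against the TCP at -1.2, its back is at y=-104 and its top at z 47.9 (47 expected). I'll push 85 mm first.

```bash
python3 -m inch '[{"dp":[0,-8,0],"angular":[0,0,0],"fingers":255},{"dp":[0,-18,0],"angular":[0,0,0],"fingers":255},{"dp":[0,-27,0],"angular":[0,0,0],"fingers":255},{"dp":[0,-34,0],"angular":[0,0,0],"fingers":255},{"dp":[0,-41,0],"angular":[0,0,0],"fingers":255},{"dp":[0,-48,0],"angular":[0,0,0],"fingers":255},{"dp":[0,-56,0],"angular":[0,0,0],"fingers":255},{"dp":[0,-64,0],"angular":[0,0,0],"fingers":255},{"dp":[0,-72,0],"angular":[0,0,0],"fingers":255},{"dp":[0,-80,0],"angular":[0,0,0],"fingers":255},{"dp":[0,-85,0],"angular":[0,0,0],"fingers":255},{"dp":[0,-85,0],"angular":[0,0,0],"fingers":255}]'
python3 - <<'E'
from h import *
for n in ("scene","side"): grab(n,n+"7")
a=cv2.resize(load("pics/scene7.npz")['im'][200:300,290:450],None,fx=4,fy=4,interpolation=2)
cv2.imwrite("pics/in7s.png",a)
E
```

```text
clock: 10.63
eef_pos: [540.3, -26.3, 33.9]
tcp_rot: [-3.141, 0.0, -0.105]
contact_force: [-0.3, 0.7, -0.1]
opening: 0.0
```

View pics/in7s.png

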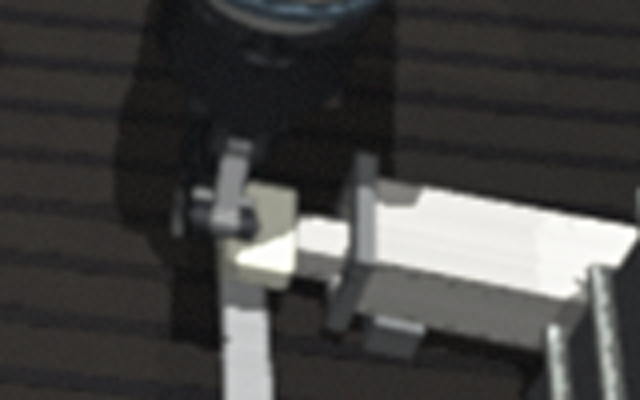

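The bar is following, with the head about 22 mm from the flange. I'll push more slowly now.

```bash
python3 -m inch '[{"dp":[0,-4,0],"angular":[0,0,0],"fingers":255},{"dp":[0,-8,0],"angular":[0,0,0],"fingers":255},{"dp":[0,-12,0],"angular":[0,0,0],"fingers":255},{"dp":[0,-15,0],"angular":[0,0,0],"fingers":255},{"dp":[0,-17,0],"angular":[0,0,0],"fingers":255},{"dp":[0,-17,0],"angular":[0,0,0],"fingers":255}]'
python3 -m inch '[{"dp":[0,-1,0],"angular":[0,0,0],"fingers":255},{"dp":[0,-2,0],"angular":[0,0,0],"fingers":255},{"dp":[0,-2,0],"angular":[0,0,0],"fingers":255}]'
python3 -m inch '[{"dp":[0,-1,0],"angular":[0,0,0],"fingers":255},{"dp":[0,-2,0],"angular":[0,0,0],"fingers":255},{"dp":[0,-2,0],"angular":[0,0,0],"fingers":255}]'
```

```text
clock: 11.23
eef_pos: [542.1, -10.1, 34.0]
tcp_rot: [-3.142, -0.0, -0.106]
contact_force: [-0.7, -0.2, -0.6]
opening: -0.005
clock: 11.48
eef_pos: [542.3, -8.5, 34.0]
tcp_rot: [-3.142, -0.0, -0.106]
contact_force: [0.4, -0.2, -0.5]
opening: -0.002
clock: 11.73
eef_pos: [542.5, -6.5, 34.0]
tcp_rot: [-3.142, -0.0, -0.106]
contact_force: [0.3, -1.0, -0.2]
opening: 0.003
```

```bash
python3 -m inch '[{"dp":[0,-0.5,0],"angular":[0,0,0],"fingers":255},{"dp":[0,-1,0],"angular":[0,0,0],"fingers":255},{"dp":[0,-1,0],"angular":[0,0,0],"fingers":255}]'
python3 -m inch '[{"dp":[0,-0.5,0],"angular":[0,0,0],"fingers":255},{"dp":[0,-1,0],"angular":[0,0,0],"fingers":255},{"dp":[0,-1,0],"angular":[0,0,0],"fingers":255}]'
python3 - <<'E'
from h import *
for n in ("scene","side"): grab(n,n+"8")
a=cv2.resize(load("pics/scene8.npz")['im'][210:290,320:420],None,fx=6,fy=6,interpolation=2)
b=cv2.resize(load("pics/side8.npz")['im'][200:290,110:210],None,fx=6,fy=6,interpolation=2)
cv2.imwrite("pics/in8s.png",a);cv2.imwrite("pics/in8d.png",b)
E
```

```text
clock: 11.98
eef_pos: [542.5, -5.7, 34.0]
tcp_rot: [3.141, 0.0, -0.106]
contact_force: [-1.2, -2.2, 0.2]
opening: -0.003
clock: 12.23
eef_pos: [542.5, -5.5, 34.0]
tcp_rot: [3.14, 0.0, -0.105]
contact_force: [-0.4, -7.6, 1.8]
opening: -0.003
```

View pics/in8s.png

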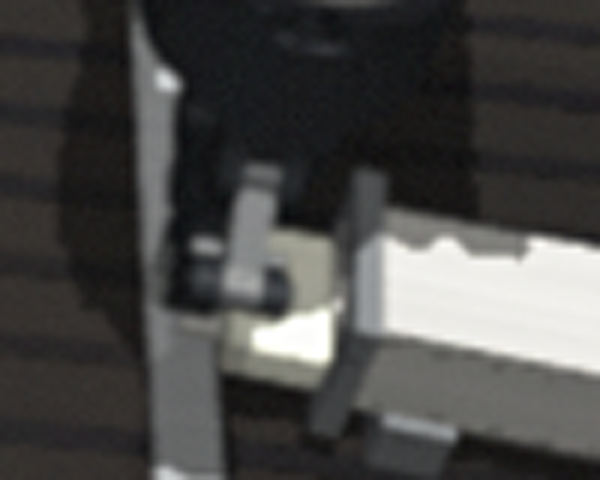

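It stalled with force rising to 7.6 N at TCP y≈-42, which is where the head should seat. I'll press slightly more to square it up, then back off and inspect.

```bash
python3 -m inch '[{"dp":[0,-0.5,0],"angular":[0,0,0],"fingers":255},{"dp":[0,-1,0],"angular":[0,0,0],"fingers":255},{"dp":[0,-1,0],"angular":[0,0,0],"fingers":255}]'
python3 -m inch '[{"dp":[0,3,0],"angular":[0,0,0],"fingers":255},{"dp":[0,15,0],"angular":[0,0,0],"fingers":255},{"dp":[0,40,0],"angular":[0,0,0],"fingers":255},{"dp":[0,60,-20],"angular":[0,0,0],"fingers":255},{"dp":[0,80,-50],"angular":[0,0,0],"fingers":255},{"dp":[0,100,-90],"angular":[0,0,0],"fingers":255},{"dp":[0,110,-120],"angular":[0,0,0],"fingers":255},{"dp":[0,110,-120],"angular":[0,0,0],"fingers":255},{"dp":[0,110,-120],"angular":[0,0,0],"fingers":255},{"dp":[0,110,-120],"angular":[0,0,0],"fingers":255}]'
python3 - <<'E'
from h import *
for n in ("scene","side","wrist"): grab(n,n+"9")
a=cv2.resize(load("pics/scene9.npz")['im'][210:300,320:440],None,fx=6,fy=6,interpolation=2)
b=cv2.resize(load("pics/side9.npz")['im'][190:290,110:230],None,fx=6,fy=6,interpolation=2)
cv2.imwrite("pics/in9s.png",a);cv2.imwrite("pics/in9d.png",b)
E
```

```text
clock: 12.58
eef_pos: [542.4, -5.3, 34.0]
tcp_rot: [3.139, 0.001, -0.105]
contact_force: [-1.2, -14.8, 1.5]
opening: 0.002
clock: 13.42
eef_pos: [530.7, -113.0, 153.5]
tcp_rot: [-3.141, 0.0, -0.107]
contact_force: [-0.3, 0.2, -1.2]
opening: -0.0
```

View pics/in9s.png

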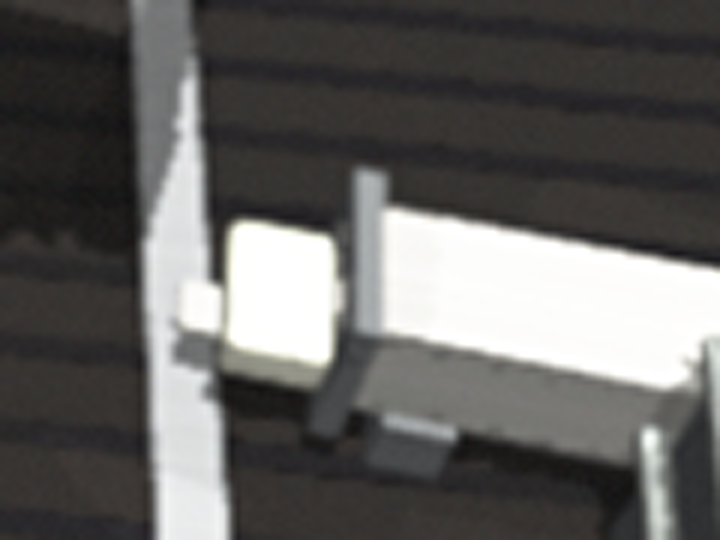

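View pics/in9d.png

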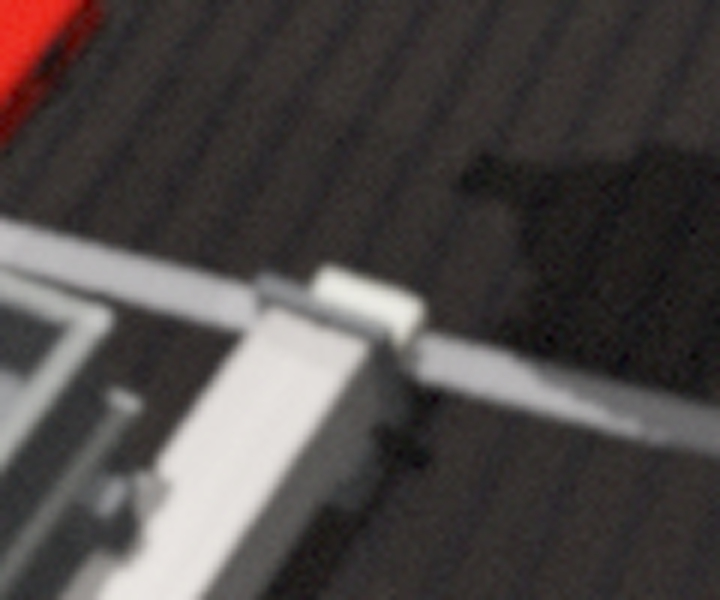

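View pics/wrist9.png

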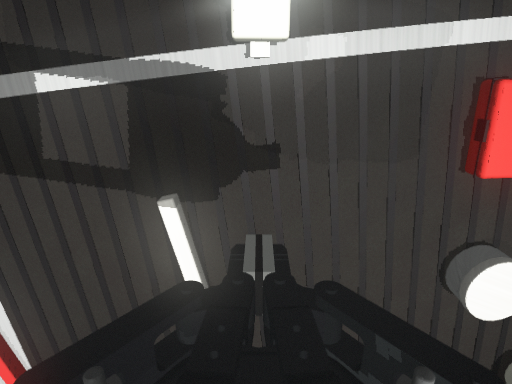

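View pics/scene9.png

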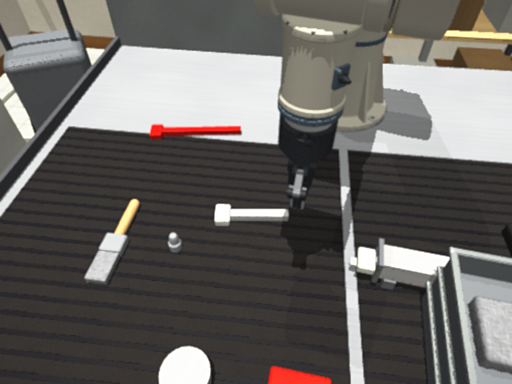

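The head is seated at the flange in both fixed views: its front edge meets the flange face at about (337,300) in the scene crop, and only the tongue tip shows behind it at (200,305). As a numeric check, the tongue should stick out 11 mm behind a seated head.

Run:
```python
from h import *
yaw=-.106;y=np.array([-np.sin(yaw),np.cos(yaw)]);x=np.array([np.cos(yaw),np.sin(yaw)]);M=np.array([548.3,36.5])
p=load("pics/wrist9.npz"); v,u=np.mgrid[0:70,225:300]; uv=np.c_[u.ravel(),v.ravel()]; uv=uv[p['d'][uv[:,1],uv[:,0]]>0]
P=bydepth(p,uv); a=(P[:,:2]-M)@y; w=(P[:,:2]-M)@x
h=(P[:,2]>42)&(P[:,2]<54); t=(P[:,2]>24)&(P[:,2]<34)&(abs(w)<12)
print("head z",np.median(P[h,2]),"back y",np.percentile(a[h],[0,2]),"tongue tip y",np.percentile(a[t],[0,2]),t.sum())
for lo in (-20,-8,4):
  q=h&(w>lo)&(w<lo+14); print("back edge at x",lo+7,a[q].min())
# scene
p=load("pics/scene9.npz"); o=np.array((320,210))
def f(pts,z): P=onplane(p,np.array(pts)/6+o,z)[:,:2]; return ((P-M)@x).round(1),((P-M)@y).round(1)
print("head front top",f([(337,237),(335,362)],47),"head back top",f([(230,222),(224,352)],47),"tongue",f([(181,282),(178,325)],29),"flange face top corner",f([(354,168),(354,332)],73))
# others unmoved
for n in ("scene",):
    A=cv2.cvtColor(load("pics/scene0.npz")['im'],6);B=cv2.cvtColor(p['im'],6)
    for nm,(x0,y0,x1,y1) in {"short":(210,200,270,228),"brush":(82,196,142,286)}.items(): print(nm,np.abs(A[y0:y1,x0:x1].astype(int)-B[y0:y1,x0:x1]).mean())
```

```text
head z 47.859559871196794 back y [-31.12242536 -30.55992839] tongue tip y [-42.10369872 -42.03233745] 345
back edge at x -13 -30.967512710788736
back edge at x -1 -31.12242535595236
back edge at x 11 -31.12242535595236
head front top (array([-21.2,  22.4]), array([ 0.1, -0.2])) head back top (array([-19.3,  26.4]), array([-31.3, -31.3])) tongue (array([-7. ,  8.4]), array([-41.8, -41.9])) flange face top corner (array([-27.6,  28.9]), array([-1.2, -1.1]))
short 0.7839285714285714
brush 1.3998148148148148
```

The tongue protrudes 11.0 mm behind the head, exactly as it should when seated. The head is square, and the other items haven't moved. I'll hand in.

```bash
python3 -c "
from rig import sign_off,monitor
s=monitor.sense();print(s['clock'],s['contact_force']);print(sign_off())"
```

```text
13.5667 [ 0.0244896   0.39484147 -0.23982954]
the job is handed in; nothing more can be done
None
```

The longer white T-bar is locked fully home in the sleeve, and I handed the job in at about 13.6 s. I slid it in plain end first to about 128 mm and let go, with the bar resting on the tongue. Then I pushed the head with the shut fingers until it stopped against the flange, with the push peaking at about 15 N.

**Seating:** In the last wrist view the head's back edge is square, and the tongue sticks out 11.0 mm behind it, the exact figure for a seated head. In the scene view the head's front lies within 0.2 mm of the estimated face, though the flange corners there read 1 mm off it.

**Other items:** The short bar and the brush look unchanged in the scene view, and the arm was clear and touching nothing at hand-in.

**Disagreements:** Early on, the scene and side cameras differed by about 4 mm on the bar and by up to 6 mm on its offset from the tongue. I averaged them, and the bar went in without contact. No final check failed.

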